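# Roll the lilac lid knob up its gutter to the stop

### The arm

A 6-joint arm with a two-finger parallel gripper is mounted at the origin on the work surface. World frame = base frame: x ahead of the robot, y to its left, z up, the work surface at z = 0. Lengths are in m, angles in rad, forces in N, time in s.
With the tool pointing down it reaches from about 0.3 to 0.95 m from the base axis. Payload 3.1 kg.
Tool frame: the origin (TCP) lies on the centre line of the jaws, within the pads' length; the fingertips stand 11 mm ahead of it and the grasp point (between the pads) lies 8 mm behind it; z points along the fingers, y is the direction in which the jaws open and shut (so a half turn about z gives the same grasp; the last joint's range is limited). The gripper opens to 85 mm and grips with 20 to 120 N. Pads are 22 mm wide; open, the fingers measure 114 mm over their backs; the gripper's body (76 mm by 85 mm) begins 54 mm behind the grasp point. The pads swing forward as they close: fully open they stand 13 mm farther back than shut.
Start: joints at [-1.194, 0.308, 1.634, -0, 1.2, -0.07], TCP at [0.27, -0.564, 0.242] pointing down, gripper open.
Joint ranges: [-3.06, 3.06], [-0.79, 1.96], [0.05, 2.63], [-1.19, 4.34], [0.05, 2.64], [-2.94, 2.94]. Speed limits (rad/s): [2.79, 2.79, 3.14, 3.14, 3.14, 3.14].

### API

Orientations are given as a rotation vector (axis times angle).
In Python, from plant import robot gives the robot as it stands.
- The arm moves only by the tool drive_tool, never from a script. Its argument "increments" is a list of rows, each a list of 3 entries, a list of its own where there are three numbers: the shift along the world's x, y, z in units of 25 mm (1.0 is 25 mm), then the turn, a rotation vector about the world's x, y, z in units of 5 degrees (1.0 is 5 degrees), then the opening, from 0 (shut) to 1 (fully open). A call has 1 to 10 rows; each row is the pose to reach, as a shift and turn from the pose measured when the call began; what a row does not reach only later rows make up. A row lasts 1/12 s, in which the tool goes at most 41.7 mm and 7.16 degrees, less where a joint would pass 70% of its speed; a pose out of reach is approached as far as the arm can. A call with a gripper value outside its range is refused whole. The fingers move at their own pace and stop on an object; "force" is the grip in N (left out, the last holds). Time passes only in rows, so rows that repeat a pose let the fingers close. It gives the time, the measured TCP pose, the force and the opening at its end, in the units of the state.
- robot.state(): the state, without advancing time (a new reading comes with each control period).
- robot.grab_frame(name): name is "scene" or "top" or "wrist"; returns the picture (420x560x3 uint8, red, green, blue); there is no depth.
- robot.calibration(name): a dict with "fov_y" (degrees; the focal length in pixels is half the picture's height over the tangent of half this angle, whatever the lens; pixels are square), "cx", "cy" (the principal point, pixels), "D" ([k1, k2, p1, p2, k3] as OpenCV has them; the pictures are not rectified), "rvec" (rotation vector, rad) and "tvec" (3), from world to camera coordinates, as OpenCV has them; the wrist camera has in their place "hand_eye" (4x4, takes a point from camera to tool coordinates, whose origin is the TCP and whose axes are the flange's). Camera axes: x right, y down, z forward; pixel columns grow to the right and rows downward; lengths in m; the calibration is good to about 2 mm. A picture is of the moment at which its call begins: read the wrist's pose just before it. calibration takes no time and is no camera call.
- robot.close_job(): hands the job in, once; it reports no verdict.
The state is a dict: "t": time; "q": joint angles; "joint_vel": joint speeds; "joint_torque": joint torques, N m; "tool_pos": TCP position; "orientation": TCP orientation; "ft_force": force on the tool from outside, world axes, zero at the start; "wrist_torque": the same for the moment, N m; "width": opening from 0.0 (shut) to 1.0 (fully open).
Only numpy, scipy, OpenCV 4.12 (cv2) and the standard library are available. Lean on these libraries where they do the work, as an engineer would, in place of code of your own. Each camera call takes 0.05 s, during which the arm holds its last target. There are 200 camera calls.

### The job

The lilac lid is next to get its knob: with the fingertips, gently push the lilac barrel knob up its sloping gutter, over the crest, until it lies in the hollow against the red end stop and cannot roll back. Only push it, never pick it up or flick it, and leave it there untouched. The mint knob in the other gutter and everything else on the bench stay as they are.

Things in the scene. Friction and masses are not known exactly. Their poses are not given: they have to be found in the camera images.
- knob_lilac: Lilac barrel-shaped lid knob with two steel bands and steel ends, a plain round cylinder 50 mm in diameter and 56 mm long, about 0.22 kg, lying across one of the two gutters and free to roll along it. It starts at the low end, resting against the yellow lip. Origin at the centre of the cylinder; its y axis is the cylinder's axis (x and z turn as it rolls).
- knob_mint: The same knob in mint green, at the low end of the other gutter; to be left alone. Which of the two gutters holds which knob varies. Origin at the centre of the cylinder.
- rack: Fixed plywood base board of the two gutters, 340 mm (x) by 300 mm (y) by 12 mm thick, flat on the bench. Origin at the centre of its underside; its x axis is the level direction in which the gutters climb. Its place and yaw vary.
- bed: The two parallel metal gutters, one fixed piece tilted 6 degrees: x points up the slope along the gutters, y across, z square to the slope. Origin on the slope's floor surface, midway between the gutters, 40 mm above the bench. Gutter centre lines at y = -40 and +40 mm; each 62 mm wide inside, its 4 mm side walls 16 mm above the floor. Floor flat (z = 0) up to the crest.
- lip (a point): Top inner edge of the yellow lips at the gutters' low ends, midway between the two: x = -123, z = 8 mm in the bed's frame. Each lip is 8 mm high and 4 mm thick, low enough for fingers to reach over behind a knob. A knob waiting at the lip has its centre at about x = -105, z = 25 mm of the bed's frame.
- crest (a point): Crest of the gutters, midway between the two: x = 70, z = 0 mm in the bed's frame. From here the floor falls 16 degrees from the bed's x axis towards the stop. Let go below the crest, a knob rolls back to the lip; let go beyond it, it rolls on to the stop.
- stop (a point): Top edge of the red end stops' faces, midway between the two: x = 123, z = 40 mm in the bed's frame. The face is square to the bed's x axis. A knob lying in the hollow against it has its centre at about x = 98, z = 18 mm of the bed's frame.
- knob_cream: Spare cream mushroom-shaped knob, 44 mm wide and 37 mm tall, standing loose on the base board beside one gutter; leave alone. Origin at the centre of its foot.
- screw_jar: Small clear screw jar with a steel cap, 38 mm wide and 45 mm tall, standing loose on the base board beside the other gutter; leave alone. Origin at the centre of its foot.
- screwdriver: Screwdriver with an orange handle, 170 mm long, lying on the bench; leave alone. Origin at its middle, underside.
- tape_roll: Roll of brown packing tape lying flat, 96 mm across and 48 mm tall; leave alone. Origin at the centre of its underside.
- lid_lilac: Lilac domed pan lid without its knob, 200 mm across and 35 mm tall, lying on the bench; leave alone. Origin at the centre of its underside.
- pan_mint: Open mint frying pan, 200 mm across and 65 mm tall, with a long steel handle; leave alone. Origin at the centre of its underside.
Things that resemble listed ones, but are neither listed nor needed, are in the scene too. What is shaped like the knob_lilac but orange or purple is not meant.

How it is judged:
At the end, for the whole second after the job is handed in: The lilac knob lies at rest in the hollow against the red stop (centre within about 5 mm of its seat along and square to the slope, its axis across the gutter within 0.15 rad); the mint knob is within 10 mm and the other loose things within 20 mm of where they began (x of knob_lilac in the frame of bed between 0.092 and 0.103 m and z of knob_lilac in the frame of bed between 0.012 and 0.023 m and angle between the y axis of knob_lilac and the y axis of bed, either way round below 0.15 rad and linear speed of knob_lilac below 0.02 m/s and angular speed of knob_lilac below 0.5 rad/s and distance of knob_mint from where it was at the start of the episode below 0.01 m and distance of each of knob_cream, screw_jar, screwdriver, tape_roll, lid_lilac, pan_mint from where it was at the start of the episode below 0.02 m); the robot touches nothing.
It fails at once if the lilac knob is lifted more than 12 mm off the gutter's floor (z of knob_lilac in the frame of bed above 0.037 m).
It fails at once if the lilac knob is flung (faster than 0.8 m/s) (linear speed of knob_lilac above 0.8 m/s).
It fails at once if the fingers press on the lilac knob with more than 40 N (contact force between the fingers and knob_lilac above 40 N).
It fails at once if the mint knob is displaced by more than 10 mm (distance of knob_mint from where it was at the start of the episode above 0.01 m).
It fails at once if a bystander is displaced by more than 20 mm (distance of any of knob_cream, screw_jar, screwdriver, tape_roll, lid_lilac, pan_mint from where it was at the start of the episode above 0.02 m).
It also fails if it takes over 35 s, if anything falls off the work surface, if the arm or the gripper's body presses on something with over 40 N, if the wrist force passes 120 N, or if a joint passes its speed limit or range.

## Working session

There is one attempt and no reset: what is moved stays moved. The work goes in short steps, Python scripts to look and compute and a tool call to move; the robot and the scene stay as the last step left them, time stands still between calls to the robot, and variables do not carry over. Pictures are saved under pics/ and viewed, on a budget of 10 in all, crops included, one or two more only if the job needs it, and the job is handed in when it is done.

Besides the shell and the picture viewer there is one more tool, called after "Emit:" as name(argument=value, ...), one argument or row to a line, values as JSON. drive_tool: Moves the arm, as the interface text tells. Its arguments: {"type":"object","properties":{"increments":{"type":"array"},"force":{"type":"number"}},"required":["increments"]}

```bash
mkdir -p pics; ls; python3 - <<'E'
from plant import robot
import cv2
for n in("scene","top"):
    im=robot.grab_frame(n); cv2.imwrite(f"pics/{n}0.png",im[:,:,::-1]); c=robot.calibration(n); print({k:(v if not hasattr(v,'tolist') else v.tolist()) for k,v in c.items()})
print(robot.state())
E
```

```text
pics
{'fov_y': 56.35154155083261, 'cx': 276.6875417131263, 'cy': 216.40379575612377, 'D': [0.039610775081234936, 0.0, 0.0, 0.0, 0.0], 'rvec': [2.282994135738608, 0.968685262677275, -0.3721391452406485], 'tvec': [-0.3728043601981545, -0.23954994353510906, 1.3737627745714787]}
{'fov_y': 42.05205347048721, 'cx': 276.50572419360066, 'cy': 204.852321887386, 'D': [0.06082653899300804, 0.0, 0.0, 0.0, 0.0], 'rvec': [2.1245323379233874, -2.1195100373230606, 0.20313913875310832], 'tvec': [0.014363339106717719, 0.5502083609737131, 1.407285921128355]}
{'t': 0.1, 'q': array([-1.19369843e+00,  3.08923142e-01,  1.63507177e+00,  2.26566004e-05,
        1.19971838e+00, -6.96659644e-02]), 'joint_vel': array([-0.00053133,  0.00037725, -0.00407632, -0.00056033, -0.00026071,
        0.00020608]), 'joint_torque': array([ 2.81657622e-04, -4.16407013e+01, -2.77644807e+01,  1.67104623e-06,
        4.04972699e-03,  1.57008179e-05]), 'tool_pos': array([ 0.26976029, -0.562972  ,  0.2411527 ]), 'orientation': array([-3.06149222e+00, -6.95475623e-01,  4.76948860e-04]), 'ft_force': array([0.08127249, 0.31792299, 0.24883405]), 'wrist_torque': array([-0.05285683, -0.03772879,  0.00243724]), 'width': 1.0016407003210894}
```

View pics/top0.png

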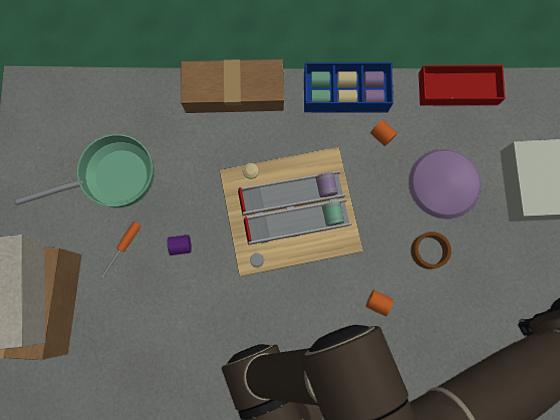

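View pics/scene0.png

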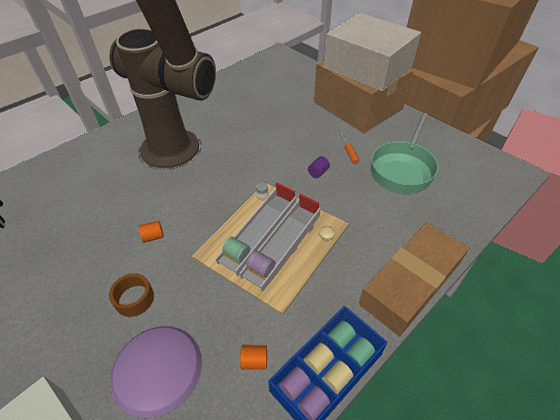

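Top view: the target is the lilac knob in the far gutter at (327,184). Things it could be mistaken for:
- lilac knobs in the blue tray at (374,78) and (374,96)
- purple cylinder at (179,245)
- orange cylinders at (384,132) and (379,302)
- mint knob in the near gutter at (334,213)
- lilac lid at (444,183)

I'll check the choice in a close crop.

```bash
python3 - <<'E'
import cv2
im=cv2.imread("pics/top0.png")[140:285,210:370]
cv2.imwrite("pics/c1.png",cv2.resize(im,None,fx=4,fy=4,interpolation=cv2.INTER_CUBIC))
E
```

```text
(no output)
```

View pics/c1.png

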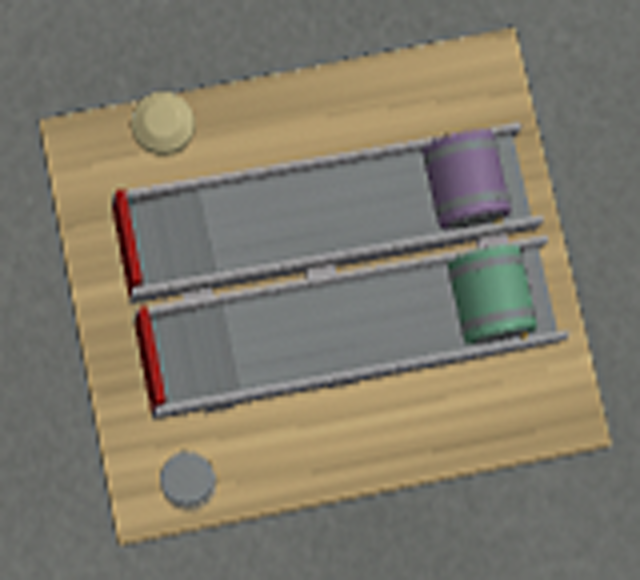

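```bash
cat > h.py <<'E'
import numpy as np, cv2
from scipy.spatial.transform import Rotation as R
from scipy.optimize import least_squares
def proj(c,P):
    f=210/np.tan(np.radians(c["fov_y"]/2)); K=np.array([[f,0,c["cx"]],[0,f,c["cy"]],[0,0,1.]])
    return cv2.projectPoints(np.float64(P),np.float64(c["rvec"]),np.float64(c["tvec"]),K,np.float64(c["D"]))[0][:,0]
def bed(p,P): # p=x,y,yaw
    return (R.from_euler("ZY",[p[2],-np.radians(6)]).apply(np.float64(P)))+[p[0],p[1],.04]
def board(p,P): return R.from_euler("Z",p[2:3]).apply(np.float64(P)).reshape(-1,3)+[p[0],p[1],0]
E
python3 - <<'E'
from h import *; from plant import robot
c=robot.calibration("top")
px=lambda a:np.array(a)/4.+[210,140]
bp=px([(40,120),(515,28),(610,445),(120,545)]); B=np.array([(170,-150,12),(-170,-150,12),(-170,150,12),(170,150,12)])/1e3
r=least_squares(lambda p:(proj(c,board(p,B))-bp).ravel(),[.5,0,1.6]); print(r.x,r.fun.round(1))
sp=px([(128,190),(142,292),(150,308),(165,407),(520,130),(542,222),(547,242),(567,338)])
S=np.array([(123,-71,40),(123,-9,40),(123,9,40),(123,71,40),(-127,-73,16),(-127,-7,16),(-127,7,16),(-127,73,16)])/1e3
q=least_squares(lambda p:(proj(c,bed(p,S))-sp).ravel(),r.x); print(q.x,q.fun.round(1))
for n,P in dict(knob=(-105,-40,25),crest=(70,-40,0),seat=(98,-40,18),mint=(-105,40,25)).items():
    W=bed(q.x,np.array([P])/1e3); print(n,W.round(4),((proj(c,W)-[210,140])*4).round(), proj(robot.calibration("scene"),W).round())
E
```

```text
[ 0.54351157 -0.02230259  1.77159359] [-0.5 -0.1  0.2 -0.4  0.8  0.2 -0.6  0.2]
[ 0.54235326 -0.03382154  1.77130309] [ 3.8 -0.   4.7 -2.6  4.   0.1  4.8 -1.3 -4.4  0.9 -4.6  1.3 -4.7  1.3
 -4.3  1. ]
knob [[ 0.6029 -0.1307  0.0539]] [[484. 182.]] [[256. 266.]]
crest [[0.5677 0.0424 0.0473]] [[226. 235.]] [[294. 223.]]
seat [[0.5625 0.0678 0.0681]] [[187. 236.]] [[300. 212.]]
mint [[ 0.5245 -0.1467  0.0539]] [[510. 298.]] [[232. 252.]]
```

```bash
python3 - <<'E'
from h import *; from plant import robot
c=robot.calibration("top")
px=lambda a:np.array(a)/4.+[210,140]
sp=px([(128,190),(142,292),(150,308),(165,407),(200,195),(212,268),(225,308),(240,388)])
S=np.array([(123,-71,40),(123,-9,40),(123,9,40),(123,71,40),(70,-71,0),(70,-9,0),(70,9,0),(70,71,0)])/1e3
q=least_squares(lambda p:(proj(c,bed(p,S))-sp).ravel(),[.54,-.02,1.77]); print(q.x,q.fun.round(1))
for n,P in dict(knob=(-105,-40,25),crest=(70,-40,0),seat=(98,-40,18),mint=(-105,40,25),lip=(-123,-40,8)).items():
    W=bed(q.x,np.array([P])/1e3); print(n,W.round(4),((proj(c,W)-[210,140])*4).round(), proj(robot.calibration("scene"),W).round())
E
```

```text
[ 0.54350367 -0.02166881  1.78568527] [-1.1  0.3  0.1 -2.4 -0.5  0.3  0.6 -1.1 -0.4 -1.   1.3  2.9 -0.5 -0.7
  0.6  1.9]
knob [[ 0.6054 -0.1177  0.0539]] [[465. 179.]] [[261. 264.]]
crest [[0.5677 0.0549 0.0473]] [[208. 235.]] [[298. 220.]]
seat [[0.5622 0.0802 0.0681]] [[169. 237.]] [[303. 210.]]
mint [[ 0.5272 -0.1348  0.0539]] [[492. 293.]] [[236. 250.]]
lip [[ 0.6088 -0.1335  0.0351]] [[485. 180.]] [[257. 272.]]
```

Emit:
drive_tool(
  increments=[
    [[1.4,1.55,0],[0,0,1.4],0],
    [[2.8,3.1,0],[0,0,2.8],0],
    [[4.2,4.65,0],[0,0,4.2],0],
    [[5.6,6.2,0],[0,0,5.6],0],
    [[7,7.75,0],[0,0,7],0],
    [[8.4,9.3,0],[0,0,8.4],0],
    [[9.8,10.85,0],[0,0,9.8],0],
    [[11.2,12.4,0],[0,0,11.2],0],
    [[12.5,14,0],[0,0,12.6],0],
    [[13.8,15.5,0],[0,0,14],0],
  ],
  force=20,
)

```text
t: 0.93
tool_pos: [0.5483, -0.251, 0.2407]
orientation: [-2.102, -2.332, 0.003]
ft_force: [1.2, -1.0, -0.2]
width: 0.002
```

Emit:
drive_tool(
  increments=[
    [[1.3,1.5,0],[0,0,0.6],0],
    [[2.7,3.0,-0.5],[0,0,1.1],0],
    [[2.7,3.0,-1.5],[0,0,1.1],0],
    [[2.7,3.0,-2.5],[0,0,1.1],0],
    [[2.7,3.0,-3.5],[0,0,1.1],0],
    [[2.7,3.0,-4],[0,0,1.1],0],
    [[2.7,3.0,-4],[0,0,1.1],0],
    [[2.7,3.0,-4],[0,0,1.1],0],
  ],
)

```text
t: 1.6
tool_pos: [0.6151, -0.1761, 0.1399]
orientation: [-1.987, -2.428, 0.004]
ft_force: [0.7, 0.1, -0.3]
width: 0.001
```

```bash
python3 - <<'E'
from h import *; from plant import robot
s=robot.state(); print(s["tool_pos"],s["orientation"],s["ft_force"],s["q"])
im=[robot.grab_frame(n) for n in("top","wrist")]
a=cv2.resize(im[0][130:285,200:380],(600,516),interpolation=cv2.INTER_CUBIC)
a=cv2.resize(a,(400,344)); b=cv2.resize(im[1],(400,300)); o=np.zeros((344,800,3),np.uint8); o[:,:400]=a; o[:300,400:]=b
cv2.imwrite("pics/p1.png",o[:,:,::-1])
E
```

```text
[ 0.61510345 -0.17605885  0.13987995] [-1.98675285 -2.42824571  0.00402672] [ 0.68033474  0.06398618 -0.30200554] [-3.46315842e-01  4.45731653e-01  1.66729606e+00 -1.21133334e-03
  1.03332802e+00 -5.45027375e-01]
```

View pics/p1.png

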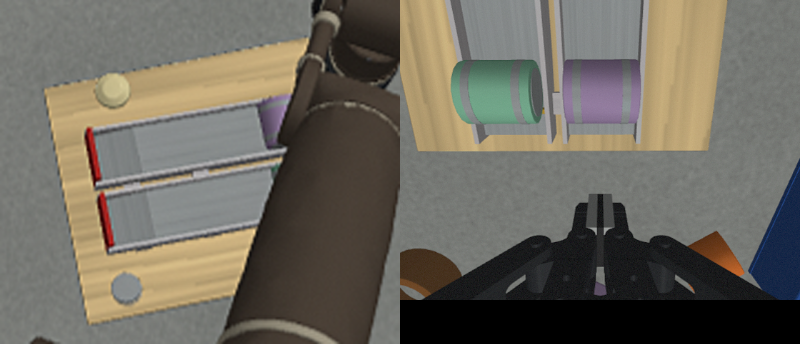

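The left half shows the lilac knob partly hidden by the arm. The right half, the wrist view, shows the lilac knob centred at (601,90), directly ahead of the closed fingers at (600,210). I'll go down behind it.

Emit:
drive_tool(
  increments=[
    [[0,0,-0.8],[0,0,0],0],
    [[0,0,-1.6],[0,0,0],0],
    [[0,0,-2.4],[0,0,0],0],
    [[0,0,-3.0],[0,0,0],0],
    [[0,0,-3.4],[0,0,0],0],
    [[0,0,-3.4],[0,0,0],0],
    [[0,0,-3.4],[0,0,0],0],
  ],
)

```text
t: 2.28
tool_pos: [0.6172, -0.1772, 0.0579]
orientation: [1.989, 2.43, -0.001]
ft_force: [0.1, 0.3, 0.4]
width: -0.0
```

```bash
python3 - <<'E'
from h import *; from plant import robot
s=robot.state(); print(s["tool_pos"],s["orientation"],s["ft_force"])
im=[robot.grab_frame(n) for n in("scene","wrist")]
a=cv2.resize(im[0][180:330,170:345],(400,343),interpolation=cv2.INTER_CUBIC); b=cv2.resize(im[1],(400,300)); o=np.zeros((343,800,3),np.uint8); o[:,:400]=a; o[:300,400:]=b
cv2.imwrite("pics/p2.png",o[:,:,::-1])
E
```

```text
[ 0.61718635 -0.1771786   0.05786541] [ 1.98948088e+00  2.43001171e+00 -1.02198338e-03] [0.05295122 0.33578718 0.38986633]
```

View pics/p2.png

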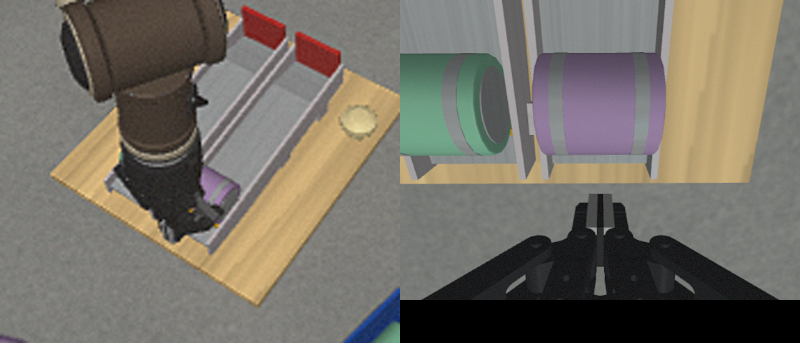

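The fingers are lined up behind the lilac knob. The wrist view has the knob at (600,103) and the fingers at (600,215), and the mint knob is well to the side. I'll push gently.

Emit:
drive_tool(
  increments=[
    [[-0.06,0.29,0],[0,0,0],0],
    [[-0.12,0.59,0],[0,0,0],0],
    [[-0.16,0.78,0],[0,0,0],0],
    [[-0.2,0.98,0.02],[0,0,0],0],
    [[-0.24,1.18,0.05],[0,0,0],0],
    [[-0.28,1.37,0.07],[0,0,0],0],
    [[-0.32,1.57,0.09],[0,0,0],0],
    [[-0.37,1.81,0.11],[0,0,0],0],
    [[-0.42,2.06,0.13],[0,0,0],0],
    [[-0.47,2.3,0.15],[0,0,0],0],
  ],
)

```text
t: 3.22
tool_pos: [0.6063, -0.1193, 0.0628]
orientation: [1.988, 2.429, 0.0]
ft_force: [-0.3, -0.8, 0.7]
width: -0.001
```

```bash
python3 - <<'E'
from h import *; from plant import robot
s=robot.state(); print(s["tool_pos"],s["orientation"],s["ft_force"])
im=[robot.grab_frame(n) for n in("scene","wrist")]
a=cv2.resize(im[0][180:330,170:345],(400,343),interpolation=cv2.INTER_CUBIC); b=cv2.resize(im[1],(400,300)); o=np.zeros((343,800,3),np.uint8); o[:,:400]=a; o[:300,400:]=b
cv2.imwrite("pics/p3.png",o[:,:,::-1])
E
```

```text
[ 0.60625561 -0.11925803  0.06280334] [1.98799818e+00 2.42850105e+00 2.57686007e-04] [-0.30415123 -0.75145373  0.7052426 ]
```

View pics/p3.png

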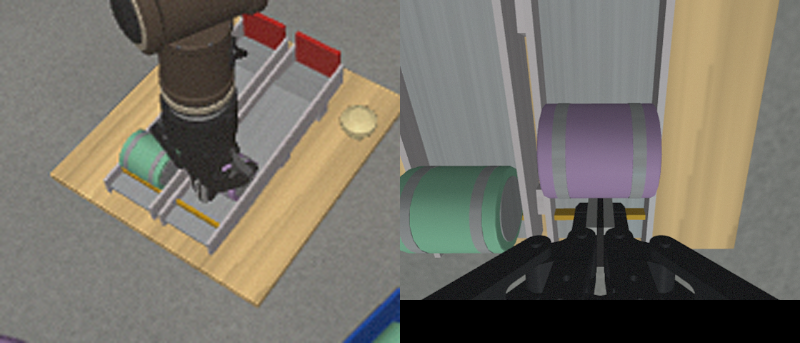

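The knob is rolling ahead of the fingers, the yellow lip is clear behind it at (605,213), and the mint knob hasn't moved. Continuing.

Emit:
drive_tool(
  increments=[
    [[-0.06,0.27,0.02],[0,0,0],0],
    [[-0.12,0.55,0.04],[0,0,0],0],
    [[-0.18,0.82,0.06],[0,0,0],0],
    [[-0.24,1.1,0.09],[0,0,0],0],
    [[-0.3,1.37,0.11],[0,0,0],0],
    [[-0.35,1.65,0.13],[0,0,0],0],
    [[-0.41,1.92,0.15],[0,0,0],0],
    [[-0.47,2.2,0.18],[0,0,0],0],
    [[-0.53,2.47,0.2],[0,0,0],0],
    [[-0.59,2.75,0.22],[0,0,0],0],
  ],
)

```text
t: 4.15
tool_pos: [0.5908, -0.049, 0.068]
orientation: [1.988, 2.431, 0.0]
ft_force: [0.3, -0.7, 1.0]
width: 0.0
```

Emit:
drive_tool(
  increments=[
    [[-0.05,0.27,0.03],[0,0,0],0],
    [[-0.11,0.55,0.06],[0,0,0],0],
    [[-0.16,0.82,0.09],[0,0,0],0],
    [[-0.22,1.1,0.12],[0,0,0],0],
    [[-0.27,1.37,0.14],[0,0,0],0],
    [[-0.33,1.63,0.17],[0,0,0],0],
    [[-0.38,1.85,0.2],[0,0,0],0],
    [[-0.42,2.05,0.22],[0,0,0],0],
    [[-0.45,2.2,0.24],[0,0,0],0],
    [[-0.47,2.3,0.25],[0,0,0],0],
  ],
)

```text
t: 4.98
tool_pos: [0.5788, 0.0091, 0.0743]
orientation: [1.988, 2.431, 0.0]
ft_force: [0.6, -1.1, 1.9]
width: 0.004
```

```bash
python3 - <<'E'
from h import *; from plant import robot
s=robot.state(); print(s["tool_pos"],s["orientation"],s["ft_force"])
im=[robot.grab_frame(n) for n in("scene","wrist")]
a=cv2.resize(im[0][180:330,170:345],(400,343),interpolation=cv2.INTER_CUBIC); b=cv2.resize(im[1],(400,300)); o=np.zeros((343,800,3),np.uint8); o[:,:400]=a; o[:300,400:]=b
cv2.imwrite("pics/p4.png",o[:,:,::-1])
E
```

```text
[0.57883812 0.00909978 0.07428076] [1.98767848e+00 2.43107533e+00 9.84372022e-05] [ 0.55624692 -1.12845753  1.9384574 ]
```

View pics/p4.png

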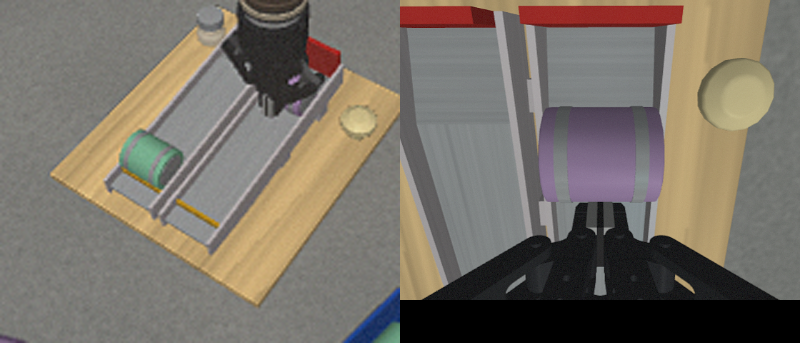

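The knob at (601,155) is just short of the crest line at about (600,122). I'll take it slowly over.

Emit:
drive_tool(
  increments=[
    [[-0.02,0.1,0],[0,0,0],0],
    [[-0.04,0.2,0],[0,0,0],0],
    [[-0.06,0.3,0],[0,0,0],0],
    [[-0.08,0.4,0],[0,0,0],0],
    [[-0.1,0.5,0],[0,0,0],0],
    [[-0.12,0.6,0],[0,0,0],0],
    [[-0.14,0.7,0],[0,0,0],0],
    [[-0.16,0.8,0],[0,0,0],0],
    [[-0.17,0.85,0],[0,0,0],0],
    [[-0.17,0.85,0],[0,0,0],0],
  ],
)

```text
t: 5.92
tool_pos: [0.5743, 0.0309, 0.074]
orientation: [1.988, 2.432, 0.0]
ft_force: [-0.3, -0.5, -0.7]
width: -0.001
```

```bash
python3 - <<'E'
from h import *; from plant import robot
s=robot.state(); print(s["tool_pos"],s["orientation"],s["ft_force"])
im=[robot.grab_frame(n) for n in("scene","wrist")]
a=cv2.resize(im[0][180:330,170:345],(400,343),interpolation=cv2.INTER_CUBIC); b=cv2.resize(im[1],(400,300)); o=np.zeros((343,800,3),np.uint8); o[:,:400]=a; o[:300,400:]=b
cv2.imwrite("pics/p5.png",o[:,:,::-1])
E
```

```text
[0.57426938 0.03085889 0.07404099] [1.98774432e+00 2.43213310e+00 1.62070947e-04] [-0.28913679 -0.47351585 -0.65447329]
```

View pics/p5.png

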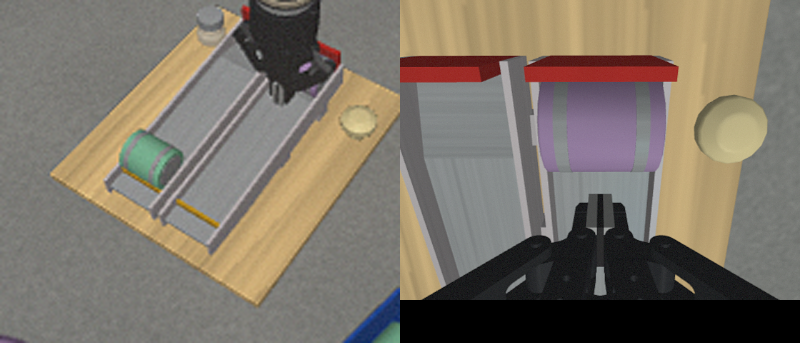

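The knob has rolled into the hollow against the red stop at (601,120) and the fingers are clear of it. I'll back off and up.

Emit:
drive_tool(
  increments=[
    [[0.1,-0.5,0.2],[0,0,0],0],
    [[0.16,-0.8,1],[0,0,0],0],
    [[0.16,-0.8,2],[0,0,0],0],
    [[0.16,-0.8,3.2],[0,0,0],0],
    [[0.16,-0.8,4.6],[0,0,0],0],
    [[0.16,-1.6,6],[0,0,0],0],
    [[0,-2.8,6.5],[0,0,0],0],
    [[-0.5,-4.2,6.8],[0,0,0],0],
    [[-1.2,-5.6,7],[0,0,0],0],
    [[-2,-7,7],[0,0,0],0],
  ],
)

```text
t: 6.85
tool_pos: [0.5252, -0.1472, 0.2518]
orientation: [1.984, 2.428, 0.002]
ft_force: [0.1, -1.7, 0.6]
width: 0.002
```

Emit:
drive_tool(
  increments=[
    [[-0.8,-1.2,0],[0,0,0],0],
    [[-1.6,-2.4,0],[0,0,0],0],
    [[-2.4,-3.6,0],[0,0,0],0],
    [[-3.2,-4.8,0],[0,0,0],0],
    [[-4,-6,0],[0,0,0],0],
    [[-4.6,-7.2,0],[0,0,0],0],
    [[-5,-8,0],[0,0,0],0],
    [[-5,-8,0],[0,0,0],0],
    [[-5,-8,0],[0,0,0],0],
    [[-5,-8,0],[0,0,0],0],
  ],
)

```text
t: 7.68
tool_pos: [0.4, -0.3473, 0.252]
orientation: [1.985, 2.428, 0.003]
ft_force: [0.4, -0.8, 0.8]
width: 0.0
```

```bash
python3 - <<'E'
from h import *; from plant import robot
s=robot.state(); print(s["t"],s["tool_pos"],abs(s["joint_vel"]).max(),s["ft_force"])
im=robot.grab_frame("top"); c=robot.calibration("top"); q=[.5435,-.0217,1.7716]
print("expect", ((proj(c,bed(q,[[.098,-.04,.018],[.123,-.04,.04]]))-[210,140])*4).round())
o=cv2.resize(im[140:285,210:370],None,fx=4,fy=4,interpolation=cv2.INTER_CUBIC); cv2.imwrite("pics/end.png",o[:,:,::-1])
d=cv2.absdiff(im,cv2.imread("pics/top0.png")[:,:,::-1]).max(2)>40
n,_,st,_=cv2.connectedComponentsWithStats(d.astype(np.uint8)); print([x.tolist() for x in st[1:] if x[4]>15])
E
```

```text
7.6833 [ 0.40000871 -0.34726888  0.25197551] 0.027680720194394742 [ 0.42351435 -0.75022195  0.83161958]
expect [[169. 235.]
 [133. 234.]]
[[316, 173, 22, 24, 230], [245, 186, 14, 4, 22], [243, 192, 20, 19, 74], [375, 199, 185, 221, 21857], [179, 325, 198, 95, 6484], [224, 363, 11, 13, 28], [297, 388, 18, 17, 98], [325, 391, 46, 29, 252], [289, 412, 12, 8, 26]]
```

View pics/end.png

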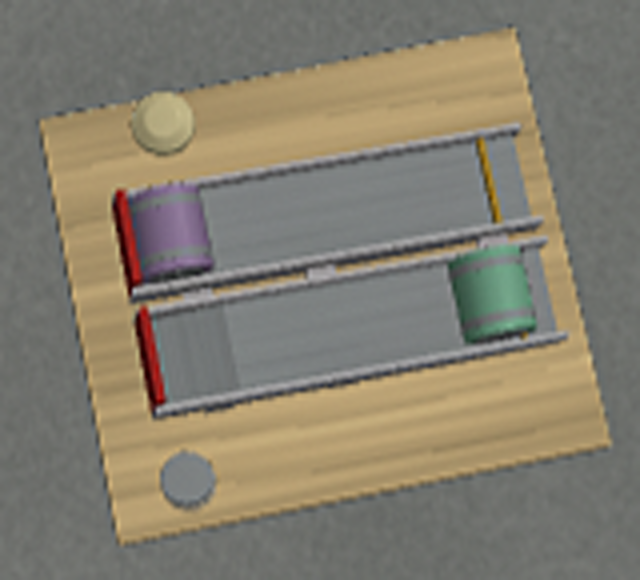

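The lilac knob lies square against the red stop at crop pixel (172,230), where I expected (169,235). The mint knob, cream knob and jar haven't moved. Handing in.

```bash
python3 -c "
from plant import robot
print(robot.close_job())"
```

```text
the job is handed in; nothing more can be done
None
```

The lilac knob now lies in the hollow against the red stop, and I have handed the job in. I pushed it up its gutter with the closed fingertips. Just past the crest it rolled the last stretch to the stop on its own. I then drew the arm back clear of everything. The last reading before hand-in was at 7.7 s of the 35 s allowed.

**Seat:** in the last top view the knob is square across the gutter, about 1.5 pixels (roughly 4 mm) from where its seat should appear. That is about as precise as I could measure from the picture, so its exact position along the slope was not checked any closer.

**Force:** the wrist force read about 2 N or less at the end of every move. It was not logged within moves.

**Other things:** the before-and-after comparison of the top view showed changes only where the lilac knob had moved and where the arm had been. The arm hid part of the picture near the tape roll, so I did not confirm the roll's position, but the arm never went near it at low height.

**One disagreement:** my first fit of the gutters was off by about 4.5 pixels because I wrongly assumed the side walls ended at the lip. I refitted on the stops and crest, which agreed to within 3 pixels and matched the knob's position.

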